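# Feed a carton into the glue press and hold the cam clamp at full squeeze

### The arm

A 6-joint arm with a two-finger parallel gripper is mounted at the origin on a cart in front of the work surface, level with it; the furniture and walls round the work are solid. World frame = base frame: x ahead of the robot, y to its left, z up, the work surface at z = 0. Lengths are in m, angles in rad, forces in N, time in s.
With the tool pointing down it reaches from about 0.425 to 0.95 m from the base axis. Payload 3.5 kg.
Tool frame: the origin (TCP) lies on the centre line of the jaws, within the pads' length; the fingertips stand 11 mm ahead of it and the grasp point (between the pads) lies 8 mm behind it; x points along the fingers, y is the direction in which the jaws open and shut, and the axes are right-handed (so a half turn about x gives the same grasp; the last joint's range is limited). The gripper opens to 85 mm and grips with 20 to 120 N. Pads are 22 mm wide; open, the fingers measure 114 mm over their backs; the gripper's body (76 mm by 85 mm) begins 54 mm behind the grasp point. The pads swing forward as they close: fully open they stand 13 mm farther back than shut.
Start: joints at [-1.341, 0.286, 1.577, -0, 1.279, -0.15], TCP at [0.25, -0.627, 0.242] pointing down, gripper open.
Joint ranges: [-2.77, 2.77], [-0.9, 2.22], [0.21, 2.48], [-1.53, 4.67], [0.24, 2.81], [-2.84, 2.84]. Speed limits (rad/s): [2.79, 2.79, 3.14, 3.14, 3.14, 3.14].

### API

Orientations are given as a unit quaternion [x, y, z, w].
In Python, from plant import ctrl gives the robot as it stands. The module is installed in compiled form; this text tells all that it offers.
- The arm moves only by the tool drive_tool, never from a script. Its argument "series" is a list of rows, each a list of 2 entries, a list of its own where there are three numbers: the shift along the tool's x, y, z in units of 50 mm (1.0 is 50 mm), then the turn, a rotation vector about the tool's x, y, z in degrees. A call has 1 to 5 rows; each row shifts and turns the pose as measured when the row begins, along the tool's axes as they then stand; what a row does not reach is not made up. A row lasts 1/10 s, in which the tool goes at most 50 mm and 8.59 degrees, less where a joint would pass 70% of its speed; a pose out of reach is approached as far as the arm can. A call is refused whole if a number of a shift passes 1 or a number of a turn 8.59, either way. A call with a gripper value outside its range is refused whole. "grip" is the gripper's target within -1 to 1 (fully open at 1, half-way at 0, shut at -1), set as the call begins (left out, the last holds). The fingers move at their own pace and stop on an object; "newtons" is the grip in N (left out, the last holds). Time passes only in rows, so rows that do not move let the fingers close. It gives the time, the measured TCP pose, the force and the opening at its end, in the units of the state.
- ctrl.get_state(): the state, without advancing time (a new reading comes with each control period).
- ctrl.read_camera(name): name is "side" or "top"; returns a dict with "img" (420x560x3 uint8, red, green, blue), "camera_matrix" (3x3 intrinsics, pixels), "R" (3x3) and "t" (3): a world point X has camera coordinates R X + t. Camera axes: x right, y down, z forward; pixel columns grow to the right and rows downward; lengths in m; the calibration is good to about 2 mm. A picture is of the moment at which its call begins. There is no depth.
- ctrl.sign_off(): hands the job in, once; it reports no verdict.
The state is a dict: "time": time; "qpos": joint angles; "dq": joint speeds; "joint_efforts": joint torques, N m; "eef_pos": TCP position; "tcp_rot": TCP orientation; "contact_force": force on the tool from outside, world axes, zero at the start; "wrist_torque": the same for the moment, N m; "opening": opening from 0.0 (shut) to 1.0 (fully open).
Only numpy, scipy, OpenCV 4.12 (cv2) and the standard library are available. Lean on these libraries where they do the work, as an engineer would, in place of code of your own. Each camera call takes 0.05 s, during which the arm holds its last target.

### The job

The small cube carton has a freshly glued seam and waits in the feed channel of the little bench press. Swing the tall sprung advance lever all the way to its stop so that the pusher shoves the carton into the clamp station, and let that lever spring back home; then turn the lower cam lever to the cam's highest point, where the jaw squeezes the carton most (lever in line with the feed channel, not past it), and finish while still holding it there, because it springs open when let go. Move the carton only by the press, do not touch it yourself, and leave the other things on the bench as they stand.

Things in the scene. Friction and masses are not known exactly. Their poses are not given: they have to be found in the camera images.
- press: Press frame, fixed: aluminium plate 156x223x12 mm. Origin under the channel's middle; coordinates below are in this frame, mm, z from the bench. The channel runs along +y between fence (face x=+31, top z=50) and guide rail (face x=-31.5, top z=40) to an end stop (y=+81, top z=40). Its -x side looks to the robot; yaw 0 to 28 degrees.
- station (a point): Centre of the clamp station, at (3, 50, 42.5): the carton's centre belongs here.
- carton_center (a point): Centre (half-way up) of the cube carton, about 60 mm wide, deep and high, 60 g, blue with brown tape. It stands on the base plate in the channel at y about -45 to -15 at the start; its top is at z = 73.
- advance_pivot (a point): Upright axis of the advance lever, at (70, -46, 83).
- advance_knob (a point): Centre of the upright black knob on the advance lever's free end: 20 mm diameter, z=87 to 131 (this point z=111), 140 mm from the pivot. The lever is a flat steel bar (z=79 to 87) across the channel, higher than the carton; its knob is on the robot's side. Knob at rest at (-45,-126), at the stop at (-45,+34), moving on a circle about the pivot.
- advance_lever (a joint): Angle of the advance lever, rad: 0 at rest, 1.22 at its stop; grows clockwise seen from above (knob towards +y). A fork on it drives the pusher 98 mm along +y. A spring pulls it back to 0 (0.7 N at the knob at rest, 2.9 N at the stop) in about a second when let go; the pusher goes back with it and the carton stays.
- cam_pivot (a point): Upright axis of the eccentric cam, at (-76, 50, 53.5).
- cam_knob (a point): Centre of the upright black knob on the cam lever's end: 20 mm diameter, z=57.5 to 101.5 (this point z=81.5), 70 mm from the cam axis. The lever is a flat steel bar (z=49.5 to 57.5) beside the channel on the robot's side. Knob at rest at (-142,+72); at the cam's highest point at (-76,+120), the lever parallel to the channel, over a thin black line on the plate.
- cam_lever (a joint): Angle of the cam lever in rad: 0 at rest (open), 1.25 at the cam's highest lift, 1.75 at the far stop, where the lift has fallen off again; it grows clockwise seen from above. A spring turns it back to 0 from everywhere (about 1.7 N at the knob at rest, 5.3 N at the highest lift; cam friction adds up to 3 N while it is being turned under load).
- glue_bottle: Bystander: small white glue bottle with a red tip, 36 mm in diameter, 96 mm tall, standing on the bench on the robot's side of the press at about (-168, -20). Origin: centre of its foot.
- battery_1: Bystander: round battery 15 x 50 mm lying on the bench at about (-123, -45). Origin: its centre.
- tape_yellow: Bystander: small roll of tape, 60 mm in diameter, 18 mm high, lying flat at about (5, 150), just beyond the end stop. Origin: centre of its underside.
- marker_black: Bystander: black felt marker, 18 x 126 mm, lying on the bench to the left of the press. Origin: underside, middle.
- red_mug: Bystander: red mug, 84 mm in diameter with handle, 92 mm tall, standing on the bench farther left. Origin: centre of its foot.
- tape_brown: Bystander: big roll of brown tape, 112 mm in diameter, 48 mm high, lying flat to the left of the press. Origin: centre of its underside.
- jaw: Dark steel jaw block, 19 x 46 x 34 mm, loose but captive in its slideway between cam and carton, at about (-42, 50). Origin: centre of its underside. The cam pushes it 8 mm towards +x at its highest lift; with the carton in the station it then presses the carton on a sprung black pad in the fence, with about 8 N. Not to be handled.
Mind the look-alikes: they are no part of the job. Of the things that look like the part that bears carton_center, the smallest one is meant.

How it is judged:
By the outcome, as a careful person would: the job done as asked, in the order asked, and still so for the second after the job is handed in, while the arm keeps its last pose, push and grip.
It also fails if it takes over 64 s, if anything falls off the work surface, if the arm or the gripper's body presses on something with over 40 N, if the wrist force passes 120 N, or if a joint passes its speed limit or range.

## Working session

There is one attempt and no reset: what is moved stays moved. The work goes in short steps, Python scripts to look and compute and a tool call to move; the robot and the scene stay as the last step left them, time stands still between calls to the robot, and variables do not carry over. Pictures are saved under pics/ and viewed, and the job is handed in when it is done.

Besides the shell and the picture viewer there is one more tool, called as name(argument=value, ...) on one line, values as JSON. drive_tool: Moves the arm, as the interface text tells. Its arguments: {"type":"object","properties":{"series":{"type":"array"},"grip":{"type":"number"},"newtons":{"type":"number"}},"required":["series"]}

```bash
mkdir -p pics
cat > h.py <<'E'
import numpy as np, cv2
from plant import ctrl
from scipy.spatial.transform import Rotation as R
def shot(n,tag):
    c=ctrl.read_camera(n); cv2.imwrite(f'pics/{tag}.png',c['img'][:,:,::-1]); 
    np.savez(f'pics/{tag}.npz',**{k:np.array(v) for k,v in c.items()}); return c
def load(tag): return dict(np.load(f'pics/{tag}.npz'))
def ray(c,u,v,z):
    K,Rm,t=c['camera_matrix'],c['R'],c['t']
    d=Rm.T@np.linalg.inv(K)@np.array([u,v,1.]); o=-Rm.T@t
    return o+d*(z-o[2])/d[2]
def proj(c,X):
    p=c['camera_matrix']@(c['R']@np.array(X)+c['t']); return p[:2]/p[2]
E
python3 - <<'E'
from h import *
for n in('top','side'):
    c=shot(n,n+'0'); print(n,-c['R'].T@c['t'],c['R'][2])
s=ctrl.get_state(); print(s)
E
```

```text
top [ 0.45284081 -0.29215019  1.35001077] [ 0.07923882  0.02163391 -0.99662088]
side [0.44085564 1.18490768 0.89451044] [ 0.06819317 -0.88075247 -0.46864142]
{'time': 0.1, 'qpos': array([-1.34099679e+00,  2.87136351e-01,  1.57807119e+00, -1.22104710e-05,
        1.27861033e+00, -1.49977897e-01]), 'dq': array([ 0.00054318, -0.00152377, -0.00187613,  0.00062911, -0.00124301,
        0.00013134]), 'joint_efforts': array([ 1.30017299e-03, -4.07296264e+01, -2.93698186e+01, -9.91518164e-05,
        3.41618041e-03, -3.94166108e-06]), 'eef_pos': array([ 0.25013463, -0.62630801,  0.24102398]), 'tcp_rot': array([-0.69436053, -0.13425321,  0.69443157, -0.13268133]), 'contact_force': array([ 0.95450419, -0.09386262,  0.3602446 ]), 'wrist_torque': array([0.04414681, 0.01055894, 0.00506169]), 'opening': 0.9974160598920607}
```

View pics/top0.png

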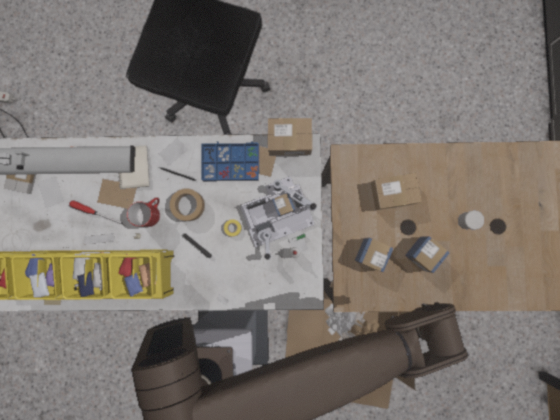

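View pics/side0.png

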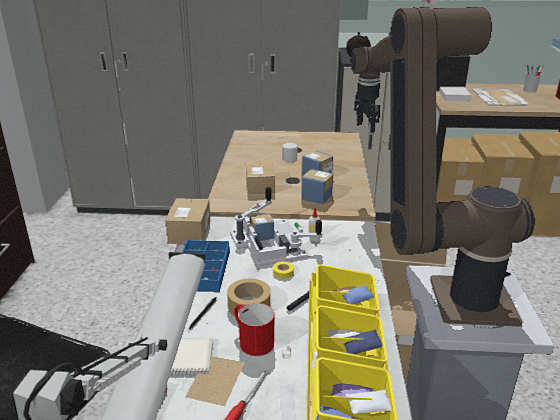

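The press with its blue carton is at about (280,215) in top. The two larger blue cartons on the wood table, (375,253) and (428,253), and the brown ones at (290,135) and (397,192) are look-alikes. I'll crop in close to check.

Run:
```python
import cv2
a=cv2.imread('pics/top0.png')[165:275,220:330]; cv2.imwrite('pics/ct.png',cv2.resize(a,None,fx=5.4,fy=5.4,interpolation=cv2.INTER_CUBIC))
a=cv2.imread('pics/side0.png')[175:280,220:340]; cv2.imwrite('pics/cs.png',cv2.resize(a,None,fx=5.5,fy=5.5,interpolation=cv2.INTER_CUBIC))
```

```text
(no output)
```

View pics/ct.png

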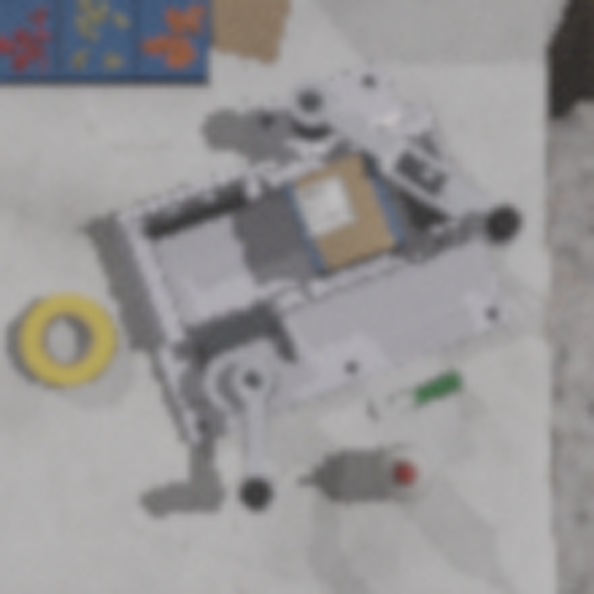

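View pics/cs.png

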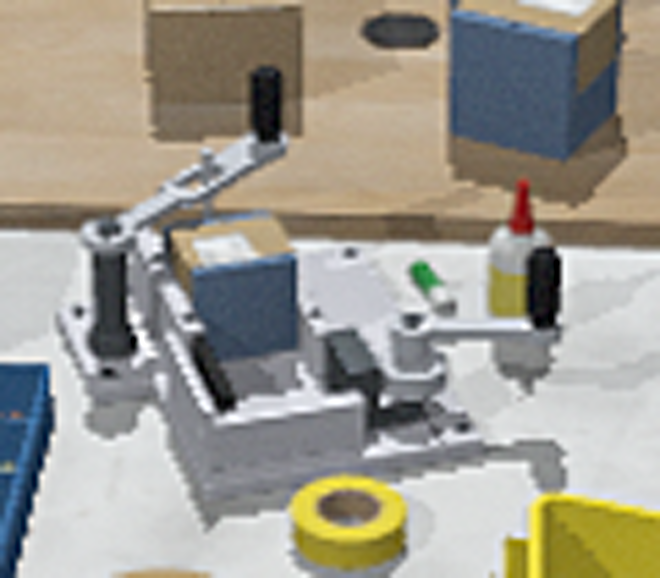

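```bash
cat >> h.py <<'E'
def fit(P,W):
    P=np.array(P,float)/1000;W=np.array(W);p=P.mean(0);w=W.mean(0)
    a=P-p;b=W-w
    th=np.arctan2((a[:,0]*b[:,1]-a[:,1]*b[:,0]).sum(),(a*b).sum())
    M=np.array([[np.cos(th),-np.sin(th)],[np.sin(th),np.cos(th)]])
    return th,M,w-M@p
E
python3 - <<'E'
from h import *
c=load('top0')
pts=[(502,222,.131,(-45,-126)),(256,493,.1015,(-142,72)),(310,100,.089,(70,-46)),(252,380,.06,(-76,50))]
W=[];P=[]
for x,y,z,p in pts:
    w=ray(c,220+(x+.5)/5.4-.5,165+(y+.5)/5.4-.5,z)[:2];W.append(w);P.append(p);print(p,w)
th,M,t=fit(P,W);print(np.degrees(th),t)
for p,w in zip(P,W):print((M@np.array(p)/1000+t-w)*1000)
w=lambda p:M@np.array(p)/1000+t
s=load('side0')
for X in [(-45,-126,131),(-142,72,101.5),(70,-46,87),(-76,50,57)]:
    q=proj(s,[*w(X[:2]),X[2]/1000]);print('side crop',(q-[220,175])*5.5)
print('bottle',w((-168,-20)),ray(c,220+404/5.4,165+473/5.4,.096))
print('adv',[w((70+140*np.cos(a),-46+140*np.sin(a))) for a in np.radians([-145.2,-180,-215])])
b=ctrl.get_state();print(R.from_quat(b['tcp_rot']).as_matrix())
E
```

```text
(-45, -126) [ 0.56418348 -0.37150577]
(-142, 72) [ 0.40563043 -0.22335159]
(70, -46) [ 0.64476964 -0.25781448]
(-76, 50) [ 0.47395358 -0.21914079]
20.710744291650215 [ 0.56284563 -0.23919731]
[ 1.13008106 -1.46340145]
[-1.07125075  1.28314167]
[-0.17966057  0.34531325]
[ 0.12083026 -0.16505347]
side crop [266.76788028  67.10747006]
side crop [544.43496834 248.30516305]
side crop [108.75152128 225.76119658]
side crop [413.21780561 317.90966433]
bottle [ 0.41277518 -0.31731811] [ 0.41517788 -0.31357906  0.096     ]
adv [array([ 0.56531475, -0.37286171]), array([ 0.5136371 , -0.30698021]), array([ 0.5089213 , -0.22291475])]
[[-5.18249903e-04  3.70716477e-01 -9.28745942e-01]
 [ 2.16405388e-03 -9.28743477e-01 -3.70716700e-01]
 [-9.99997524e-01 -2.20198016e-03 -3.20929214e-04]]
```

```bash
cat >> h.py <<'E'
TH,M2,T2=np.radians(20.71),None,np.array([0.56285,-0.2392])
M2=np.array([[np.cos(TH),-np.sin(TH)],[np.sin(TH),np.cos(TH)]])
def w(p): return M2@np.array(p)/1000+T2
def pr(W): return M2.T@(np.array(W)[:2]-T2)*1000
def pose(s):
    m=R.from_quat(s['tcp_rot']).as_matrix(); return s['eef_pos'],m
def rot(yaw):
    y=np.array([np.cos(yaw),np.sin(yaw),0]);x=np.array([0,0,-1.]);return np.column_stack([x,y,np.cross(x,y)])
def rows(targets,s=None):
    """targets: list of (xyz, yaw deg) successive; prints rows"""
    p,m=pose(s or ctrl.get_state())
    for X,yw in targets:
        m2=rot(np.radians(yw)); sh=m.T@(np.array(X)-p)/.05; rv=np.degrees(R.from_matrix(m.T@m2).as_rotvec())
        print([np.round(sh,2).tolist(),np.round(rv,1).tolist()])
        p,m=np.array(X),m2
def line(X,yaw,n,s=None):
    p,m=pose(s or ctrl.get_state()); y0=np.degrees(np.arctan2(m[1,1],m[0,1]))
    d=(yaw-y0+180)%360-180
    rows([(p+(np.array(X)-p)*k/n,y0+d*k/n) for k in range(1,n+1)],s)
E
python3 - <<'E'
from h import *
k=w((-45,-126));print(k)
line([*k,.21],55.5,15)
E
```

```text
[ 0.5653162  -0.37297189]
[[0.04, -0.16, -0.52], [-8.2, -0.0, 0.1]]
[[0.04, -0.08, -0.53], [-8.2, 0.0, 0.0]]
[[0.04, -0.01, -0.54], [-8.2, 0.0, 0.0]]
[[0.04, 0.07, -0.53], [-8.2, 0.0, 0.0]]
[[0.04, 0.15, -0.52], [-8.2, 0.0, 0.0]]
[[0.04, 0.22, -0.49], [-8.2, 0.0, 0.0]]
[[0.04, 0.29, -0.45], [-8.2, 0.0, 0.0]]
[[0.04, 0.35, -0.41], [-8.2, 0.0, 0.0]]
[[0.04, 0.41, -0.35], [-8.2, 0.0, 0.0]]
[[0.04, 0.45, -0.29], [-8.2, 0.0, 0.0]]
[[0.04, 0.49, -0.22], [-8.2, 0.0, 0.0]]
[[0.04, 0.52, -0.15], [-8.2, 0.0, 0.0]]
[[0.04, 0.53, -0.08], [-8.2, 0.0, 0.0]]
[[0.04, 0.54, 0.0], [-8.2, 0.0, 0.0]]
[[0.04, 0.53, 0.08], [-8.2, 0.0, 0.0]]
```

drive_tool(series=[[[0.04,-0.16,-0.52],[-8.2,0,0.1]],[[0.04,-0.08,-0.53],[-8.2,0,0]],[[0.04,-0.01,-0.54],[-8.2,0,0]],[[0.04,0.07,-0.53],[-8.2,0,0]],[[0.04,0.15,-0.52],[-8.2,0,0]]], grip=1, newtons=30)

```text
time: 0.6
eef_pos: [0.3538, -0.5394, 0.2271]
tcp_rot: [0.6, 0.376, -0.6, 0.373]
contact_force: [-0.4, -0.7, 0.6]
opening: 0.999
```

Run:
```python
from h import *
k=w((-45,-126));print(ctrl.get_state()['qpos'])
line([*k,.21],55.5,11)
```

```text
[-1.14723467e+00  2.36421033e-01  1.66549974e+00 -6.72713622e-05
  1.24516807e+00 -6.92639388e-01]
[[0.03, 0.21, -0.44], [-7.4, -0.2, 0.2]]
[[0.03, 0.27, -0.41], [-7.4, 0.0, 0.0]]
[[0.03, 0.32, -0.37], [-7.4, 0.0, 0.0]]
[[0.03, 0.36, -0.33], [-7.4, 0.0, 0.0]]
[[0.03, 0.4, -0.28], [-7.4, 0.0, 0.0]]
[[0.03, 0.44, -0.22], [-7.4, 0.0, 0.0]]
[[0.03, 0.46, -0.17], [-7.4, 0.0, 0.0]]
[[0.03, 0.48, -0.1], [-7.4, 0.0, 0.0]]
[[0.03, 0.49, -0.04], [-7.4, 0.0, 0.0]]
[[0.03, 0.49, 0.02], [-7.4, 0.0, 0.0]]
[[0.03, 0.48, 0.08], [-7.4, 0.0, 0.0]]
```

drive_tool(series=[[[0.03,0.21,-0.44],[-7.4,0,0]],[[0.03,0.27,-0.41],[-7.4,0,0]],[[0.03,0.32,-0.37],[-7.4,0,0]],[[0.03,0.36,-0.33],[-7.4,0,0]],[[0.03,0.4,-0.28],[-7.4,0,0]]])

```text
time: 1.1
eef_pos: [0.4518, -0.4568, 0.2156]
tcp_rot: [0.444, 0.556, -0.44, 0.548]
contact_force: [0.6, -0.5, -0.4]
opening: 0.999
```

drive_tool(series=[[[0.03,0.44,-0.22],[-7.4,0,0]],[[0.03,0.46,-0.17],[-7.4,0,0]],[[0.03,0.48,-0.1],[-7.4,0,0]],[[0.03,0.49,-0.04],[-7.4,0,0]],[[0.03,0.49,0.02],[-7.4,0,0]]])

```text
time: 1.6
eef_pos: [0.5479, -0.3723, 0.2044]
tcp_rot: [0.239, 0.672, -0.231, 0.662]
contact_force: [0.1, -0.8, -0.2]
opening: 1.0
```

Run:
```python
from h import *
k=w((-45,-126));print(ctrl.get_state()['qpos'])
line([*k,.20],55.5,4)
```

```text
[-0.75142415  0.29842912  1.6325555   0.00476771  1.2283431  -1.64605841]
[[0.02, 0.05, 0.07], [-1.1, -1.0, -0.3]]
[[0.02, 0.05, 0.07], [-1.1, 0.0, 0.0]]
[[0.02, 0.05, 0.07], [-1.1, 0.0, 0.0]]
[[0.02, 0.05, 0.07], [-1.1, 0.0, 0.0]]
```

drive_tool(series=[[[0.02,0.05,0.07],[-1.1,-1.0,-0.3]],[[0.02,0.05,0.07],[-1.1,0,0]],[[0.02,0.05,0.07],[-1.1,0,0]],[[0.02,0.05,0.07],[-1.1,0,0]],[[0,0,0],[0,0,0]]])

```text
time: 2.1
eef_pos: [0.5659, -0.3715, 0.1976]
tcp_rot: [0.208, 0.677, -0.207, 0.675]
contact_force: [0.5, 0.1, 0.6]
opening: 1.002
```

Run:
```python
from h import *
k=w((-45,-126))
line([*k,.105],55.5,8)
c=shot('side','s1');a=c['img'][120:260,210:350,::-1]; cv2.imwrite('pics/s1c.png',cv2.resize(a,None,fx=4.2,fy=4.2,interpolation=cv2.INTER_CUBIC))
c=shot('top','t1')
```

```text
[[0.23, -0.0, 0.0], [0.0, -0.2, -0.0]]
[[0.23, -0.0, 0.0], [0.0, 0.0, 0.0]]
[[0.23, -0.0, 0.0], [0.0, 0.0, 0.0]]
[[0.23, -0.0, 0.0], [0.0, 0.0, 0.0]]
[[0.23, -0.0, 0.0], [0.0, 0.0, 0.0]]
[[0.23, -0.0, 0.0], [0.0, 0.0, 0.0]]
[[0.23, -0.0, 0.0], [0.0, 0.0, 0.0]]
[[0.23, -0.0, 0.0], [0.0, 0.0, 0.0]]
```

View pics/s1c.png

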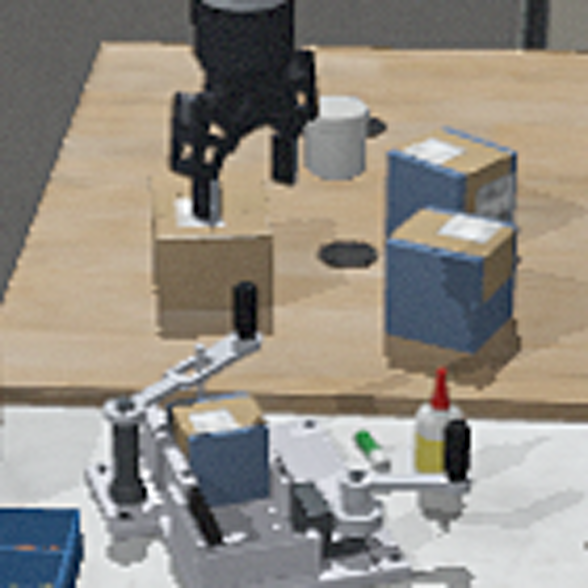

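The side crop shows the advance knob at (245,310), centred below the open fingers at (205,200) and (285,165). I'll go down now.

drive_tool(series=[[[0.3,0,0],[0,0,0]],[[0.3,0,0],[0,0,0]],[[0.3,0,0],[0,0,0]],[[0.3,0,0],[0,0,0]],[[0.3,0,0],[0,0,0]]])

```text
time: 2.7
eef_pos: [0.5651, -0.3728, 0.1185]
tcp_rot: [0.208, 0.676, -0.209, 0.676]
contact_force: [-0.2, -0.8, 0.2]
opening: 1.002
```

Run:
```python
from h import *
k=w((-45,-126))
line([*k,.106],55.5,3)
```

```text
[[0.08, -0.0, 0.0], [0.1, -0.0, 0.0]]
[[0.08, -0.0, 0.0], [0.1, 0.0, 0.0]]
[[0.08, -0.0, 0.0], [0.1, 0.0, 0.0]]
```

drive_tool(series=[[[0.1,0,0],[0,0,0]],[[0.1,0,0],[0,0,0]],[[0.05,0,0],[0,0,0]],[[0,0,0],[0,0,0]]])

```text
time: 3.1
eef_pos: [0.5633, -0.3711, 0.0998]
tcp_rot: [0.21, 0.678, -0.207, 0.673]
contact_force: [0.2, 0.2, 0.8]
opening: 0.999
```

drive_tool(series=[[[0,0,0],[0,0,0]],[[0,0,0],[0,0,0]],[[0,0,0],[0,0,0]],[[0,0,0],[0,0,0]],[[0,0,0],[0,0,0]]], grip=-1, newtons=30)

```text
time: 3.6
eef_pos: [0.5653, -0.3713, 0.103]
tcp_rot: [0.21, 0.676, -0.208, 0.675]
contact_force: [2.1, 2.9, -1.0]
opening: 0.225
```

drive_tool(series=[[[0,0,0],[0,0,0]],[[0,0,0],[0,0,0]],[[0,0,0],[0,0,0]]])

```text
time: 3.9
eef_pos: [0.5653, -0.3713, 0.103]
tcp_rot: [0.209, 0.676, -0.208, 0.675]
contact_force: [0.8, 0.5, -1.0]
opening: 0.231
```

```bash
cat >> h.py <<'E'
def arc(piv,rad,a_to,yawoff,n,z,s=None):
    s=s or ctrl.get_state(); q=pr(s['eef_pos'])-np.array(piv)
    a0=np.degrees(np.arctan2(q[1],q[0]))%360; r0=np.hypot(*q); m=pose(s)[1]
    y0=np.degrees(np.arctan2(m[1,1],m[0,1]))
    print('press',pr(s['eef_pos']),'ang',a0,'r',r0,'yaw',y0,'F',s['contact_force'],'open',s['opening'],'z',s['eef_pos'][2])
    T=[]
    for k in range(1,n+1):
        a=a0+(a_to-a0)*k/n; r=rad
        X=w(np.array(piv)+r*np.array([np.cos(np.radians(a)),np.sin(np.radians(a))]))
        yt=a_to+np.degrees(TH)+yawoff
        d=(yt-y0+90)%180-90
        T.append(([*X,z],y0+d*k/n))
    rows(T,s)
E
python3 - <<'E'
from h import *
arc((70,-46),140,145,0,18,.106)
E
```

```text
press [ -44.42921225 -124.42632384] ang 214.42556124761123 r 138.72538659715337 yaw 55.72274920422264 F [ 0.77170943  0.50304902 -1.02964851] open 0.23104274658465318 z 0.10297535919156968
[[-0.06, -0.02, -0.19], [3.9, -0.1, -0.1]]
[[0.0, 0.01, -0.19], [3.9, 0.0, 0.0]]
[[0.0, 0.01, -0.19], [3.9, 0.0, 0.0]]
[[0.0, 0.01, -0.19], [3.9, 0.0, 0.0]]
[[0.0, 0.01, -0.19], [3.9, 0.0, 0.0]]
[[0.0, 0.01, -0.19], [3.9, 0.0, 0.0]]
[[0.0, 0.01, -0.19], [3.9, 0.0, 0.0]]
[[0.0, 0.01, -0.19], [3.9, 0.0, 0.0]]
[[0.0, 0.01, -0.19], [3.9, 0.0, 0.0]]
[[0.0, 0.01, -0.19], [3.9, 0.0, 0.0]]
[[0.0, 0.01, -0.19], [3.9, 0.0, 0.0]]
[[0.0, 0.01, -0.19], [3.9, 0.0, 0.0]]
[[0.0, 0.01, -0.19], [3.9, 0.0, 0.0]]
[[0.0, 0.01, -0.19], [3.9, 0.0, 0.0]]
[[0.0, 0.01, -0.19], [3.9, 0.0, 0.0]]
[[0.0, 0.01, -0.19], [3.9, 0.0, 0.0]]
[[0.0, 0.01, -0.19], [3.9, 0.0, 0.0]]
[[0.0, 0.01, -0.19], [3.9, 0.0, 0.0]]
```

The fingers hold the knob, with an opening of about 19.6 mm. I'll swing the lever now.

drive_tool(series=[[[0,0,-0.15],[3,0,0]],[[0,0.01,-0.19],[3.9,0,0]],[[0,0.01,-0.19],[3.9,0,0]],[[0,0.01,-0.19],[3.9,0,0]],[[0,0.01,-0.19],[3.9,0,0]]])

```text
time: 4.4
eef_pos: [0.5334, -0.3396, 0.103]
tcp_rot: [0.318, 0.631, -0.317, 0.632]
contact_force: [1.8, 1.2, -0.1]
opening: 0.224
```

```bash
python3 - <<'E' | head -7
from h import *
arc((70,-46),140,145,0,14,.103)
E
```

```text
press [-63.08594838 -83.53428018] ang 195.75006414517063 r 138.27758980974104 yaw 36.56731309245305 F [ 1.81435817  1.16717303 -0.08853238] open 0.22382543267333946 z 0.10296487609064629
[[-0.0, -0.03, -0.18], [3.6, 0.0, -0.1]]
[[0.0, 0.01, -0.18], [3.6, 0.0, 0.0]]
[[0.0, 0.01, -0.18], [3.6, 0.0, 0.0]]
[[0.0, 0.01, -0.18], [3.6, 0.0, 0.0]]
[[0.0, 0.01, -0.18], [3.6, 0.0, 0.0]]
[[0.0, 0.01, -0.18], [3.6, 0.0, 0.0]]
```

drive_tool(series=[[[0,0.01,-0.18],[3.6,0,0]],[[0,0.01,-0.18],[3.6,0,0]],[[0,0.01,-0.18],[3.6,0,0]],[[0,0.01,-0.18],[3.6,0,0]],[[0,0.01,-0.18],[3.6,0,0]]])

```text
time: 4.9
eef_pos: [0.5131, -0.2994, 0.1029]
tcp_rot: [0.415, 0.57, -0.416, 0.574]
contact_force: [3.0, -0.7, -1.4]
opening: 0.224
```

```bash
python3 - <<'E' | head -7
from h import *
arc((70,-46),139,145,0,10,.103)
E
```

```text
press [-67.82391762 -38.69805484] ang 176.96729085355608 r 138.01721150540212 yaw 18.0195256332557 F [ 2.98345292 -0.72893802 -1.43960423] open 0.2241392754057128 z 0.10294628483170218
[[-0.0, -0.01, -0.16], [3.2, 0.3, -0.1]]
[[0.0, 0.01, -0.15], [3.2, 0.0, 0.0]]
[[0.0, 0.01, -0.16], [3.2, 0.0, 0.0]]
[[0.0, 0.0, -0.16], [3.2, 0.0, 0.0]]
[[0.0, 0.0, -0.16], [3.2, 0.0, 0.0]]
[[0.0, 0.0, -0.16], [3.2, 0.0, 0.0]]
```

drive_tool(series=[[[0,0.01,-0.16],[3.2,0,0]],[[0,0.01,-0.16],[3.2,0,0]],[[0,0.01,-0.16],[3.2,0,0]],[[0,0.01,-0.16],[3.2,0,0]],[[0,0.01,-0.14],[3.2,0,0]]])

```text
time: 5.4
eef_pos: [0.5067, -0.2615, 0.1029]
tcp_rot: [0.491, 0.504, -0.494, 0.51]
contact_force: [0.5, 0.2, -0.8]
opening: 0.224
```

```bash
python3 - <<'E' | head -7
from h import *
arc((70,-46),139,144,0,9,.103)
E
```

```text
press [-60.39123111  -0.98039762] ang 160.95196930889932 r 137.94432843738755 yaw 1.6568352743406325 F [ 0.51847386  0.20010401 -0.76831251] open 0.22383966791949814 z 0.10292319662260833
[[-0.0, -0.02, -0.09], [1.9, 0.5, -0.2]]
[[0.0, 0.0, -0.09], [1.9, 0.0, 0.0]]
[[0.0, 0.0, -0.09], [1.9, 0.0, 0.0]]
[[0.0, 0.0, -0.09], [1.9, 0.0, 0.0]]
[[0.0, 0.0, -0.09], [1.9, 0.0, 0.0]]
[[0.0, 0.0, -0.09], [1.9, 0.0, 0.0]]
```

drive_tool(series=[[[0,0.005,-0.11],[2.2,0,0]],[[0,0.005,-0.11],[2.2,0,0]],[[0,0.005,-0.1],[2,0,0]],[[0,0.005,-0.1],[2,0,0]],[[0,0.005,-0.1],[2,0,0]]])

```text
time: 5.9
eef_pos: [0.5083, -0.236, 0.1029]
tcp_rot: [-0.534, -0.457, 0.539, -0.464]
contact_force: [0.2, -1.3, -0.5]
opening: 0.223
```

drive_tool(series=[[[0,0,-0.08],[1.5,0,0]],[[0,0,-0.06],[1.2,0,0]],[[0,0,-0.06],[1,0,0]]])

```text
time: 6.2
eef_pos: [0.51, -0.2269, 0.103]
tcp_rot: [-0.548, -0.438, 0.554, -0.447]
contact_force: [0.8, -2.1, -2.0]
opening: 0.227
```

```bash
python3 - <<'E' | head -7
from h import *
arc((70,-46),139,144,0,4,.103)
c=shot('side','s2');a=c['img'][120:260,210:350,::-1]; cv2.imwrite('pics/s2c.png',cv2.resize(a,None,fx=4.2,fy=4.2,interpolation=cv2.INTER_CUBIC))
E
```

```text
press [-45.05812336  30.21568667] ang 146.47909843473772 r 138.01160329595865 yaw -12.474149238822426 F [ 0.76300817 -2.09214503 -1.96536501] open 0.22702104326811315 z 0.1029521329838326
[[-0.0, -0.02, -0.03], [0.7, 0.8, -0.2]]
[[0.0, 0.0, -0.03], [0.7, 0.0, 0.0]]
[[0.0, 0.0, -0.03], [0.7, 0.0, 0.0]]
[[0.0, 0.0, -0.03], [0.7, 0.0, 0.0]]
```

View pics/s2c.png

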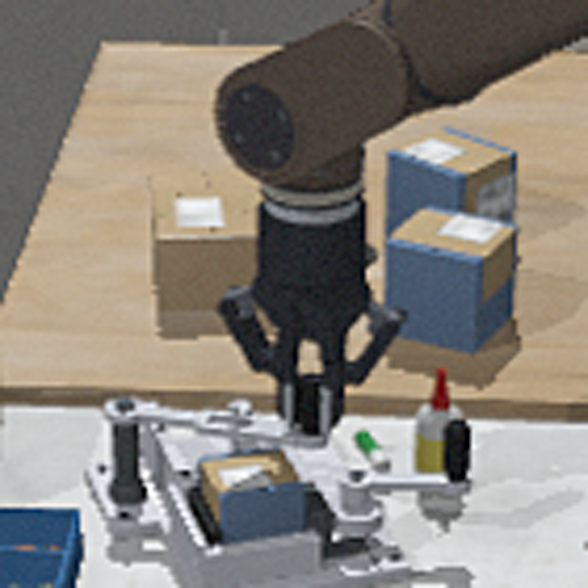

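The side crop shows the carton near the end stop at (250,500) and the lever almost at its stop. I'll press on until the force rises.

drive_tool(series=[[[0,0,-0.06],[0.6,0,0]],[[0,0,-0.06],[0.5,0,0]]])

```text
time: 6.45
eef_pos: [0.5113, -0.2215, 0.1029]
tcp_rot: [-0.553, -0.432, 0.56, -0.441]
contact_force: [-0.6, -3.8, -1.7]
opening: 0.223
```

drive_tool(series=[[[0,0,-0.08],[0,0,0]],[[0,0,-0.1],[0,0,0]]])

```text
time: 6.65
eef_pos: [0.5125, -0.217, 0.103]
tcp_rot: [-0.55, -0.429, 0.562, -0.444]
contact_force: [-4.3, -17.1, -4.2]
opening: 0.221
```

```bash
python3 - <<'E' | head -1
from h import *
arc((70,-46),139,144,0,4,.103)
E
```

```text
press [-39.21523268  38.57772377] ang 142.24532473800974 r 138.1352902332089 yaw -13.767990770038486 F [ -4.30284914 -17.08524704  -4.24428283] open 0.22111221363560843 z 0.10297342787128827
```

The force is 17 N, so the lever is at its stop. I'll release it and let the knob run out between the fingers.

drive_tool(series=[[[0,0,0],[0,0,0]],[[0,0,0],[0,0,0]],[[0,0,0],[0,0,0]],[[0,0,0],[0,0,0]],[[0,0,0],[0,0,0]]], grip=1)

```text
time: 7.15
eef_pos: [0.5128, -0.2152, 0.1033]
tcp_rot: [-0.551, -0.43, 0.562, -0.443]
contact_force: [-0.4, -0.3, 0.1]
opening: 1.0
```

drive_tool(series=[[[0,0,0],[0,0,0]],[[0,0,0],[0,0,0]],[[0,0,0],[0,0,0]],[[0,0,0],[0,0,0]],[[0,0,0],[0,0,0]]])

```text
time: 7.65
eef_pos: [0.513, -0.2147, 0.1034]
tcp_rot: [-0.551, -0.43, 0.562, -0.443]
contact_force: [-0.3, -0.3, -0.9]
opening: 0.998
```

```bash
python3 - <<'E' | head -7
from h import *
c=shot('side','s3');a=c['img'][120:260,210:350,::-1]; cv2.imwrite('pics/s3c.png',cv2.resize(a,None,fx=4.2,fy=4.2,interpolation=cv2.INTER_CUBIC))
E
```

```text
(no output)
```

View pics/s3c.png

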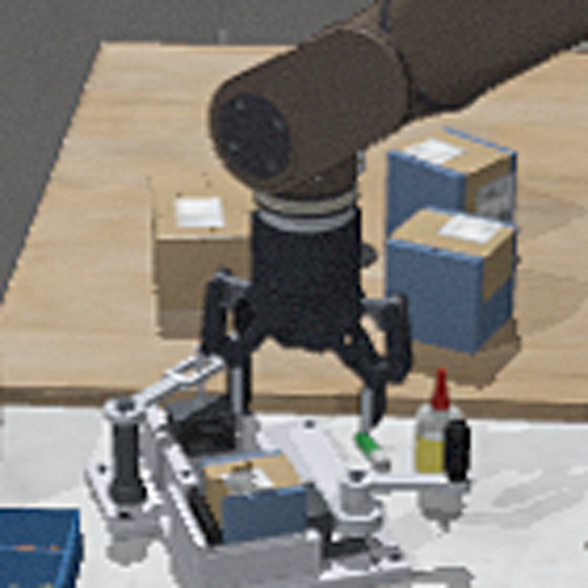

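The lever has sprung back (bar toward (215,360)) and the carton stayed in the station at (255,495). Lifting clear.

drive_tool(series=[[[-0.4,0,0],[0,0,0]],[[-0.5,0,0],[0,0,0]],[[-0.5,0,0],[0,0,0]],[[-0.5,0,0],[0,0,0]],[[0,0,0],[0,0,0]]])

```text
time: 8.2
eef_pos: [0.5121, -0.2121, 0.2]
tcp_rot: [-0.551, -0.431, 0.562, -0.441]
contact_force: [1.0, -0.5, 1.9]
opening: 0.999
```

Run:
```python
from h import *
k=w((-142,72));print(k,ctrl.get_state()['qpos'])
line([.405,-.2228,.18],2.3,5)
```

```text
[ 0.40456377 -0.22206908] [-0.56703995  0.05822445  1.91726625 -0.0217408   1.1579763  -0.31685169]
[[0.08, -0.41, 0.14], [-3.2, 1.2, -0.0]]
[[0.08, -0.41, 0.12], [-3.2, 0.0, 0.0]]
[[0.08, -0.42, 0.1], [-3.2, 0.0, 0.0]]
[[0.08, -0.42, 0.07], [-3.2, 0.0, 0.0]]
[[0.08, -0.43, 0.05], [-3.2, 0.0, 0.0]]
```

drive_tool(series=[[[0.08,-0.41,0.14],[-3.2,1.2,0]],[[0.08,-0.41,0.12],[-3.2,0,0]],[[0.08,-0.42,0.1],[-3.2,0,0]],[[0.08,-0.42,0.07],[-3.2,0,0]],[[0.08,-0.43,0.05],[-3.2,0,0]]])

```text
time: 8.7
eef_pos: [0.4027, -0.2224, 0.1762]
tcp_rot: [0.487, 0.513, -0.487, 0.513]
contact_force: [-0.7, -1.2, 0.1]
opening: 0.999
```

Run:
```python
from h import *
line([.405,-.2228,.16],2.3,3)
```

```text
[[0.11, 0.02, 0.0], [0.2, -0.1, -0.0]]
[[0.11, 0.02, 0.0], [0.2, 0.0, 0.0]]
[[0.11, 0.02, 0.0], [0.2, 0.0, 0.0]]
```

drive_tool(series=[[[0.11,0.03,0],[0.2,0,0]],[[0.11,0.02,0],[0.2,0,0]],[[0,0,0],[0,0,0]]])

```text
time: 9.0
eef_pos: [0.4029, -0.2212, 0.1611]
tcp_rot: [0.49, 0.512, -0.49, 0.508]
contact_force: [-0.2, 0.5, 0.4]
opening: 1.002
```

Run:
```python
from h import *
c=shot('side','s4');a=c['img'][120:260,210:350,::-1]; cv2.imwrite('pics/s4c.png',cv2.resize(a,None,fx=4.2,fy=4.2,interpolation=cv2.INTER_CUBIC))
c=shot('top','t4');a=c['img'][165:275,220:330,::-1]; cv2.imwrite('pics/t4c.png',cv2.resize(a,None,fx=5.4,fy=5.4,interpolation=cv2.INTER_CUBIC))
line([.405,-.2228,.074],2.3,5)
```

```text
[[0.35, 0.01, 0.01], [0.0, -0.2, 0.1]]
[[0.35, 0.01, 0.01], [0.0, 0.0, 0.0]]
[[0.35, 0.01, 0.01], [0.0, 0.0, 0.0]]
[[0.35, 0.01, 0.01], [0.0, 0.0, 0.0]]
[[0.35, 0.01, 0.01], [0.0, 0.0, 0.0]]
```

View pics/s4c.png

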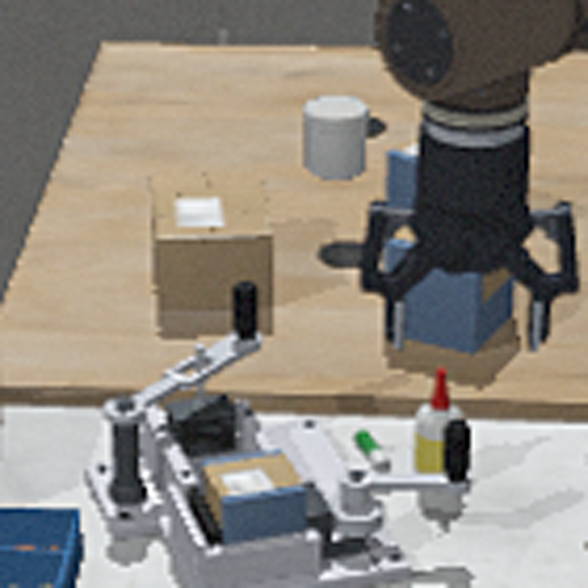

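View pics/t4c.png

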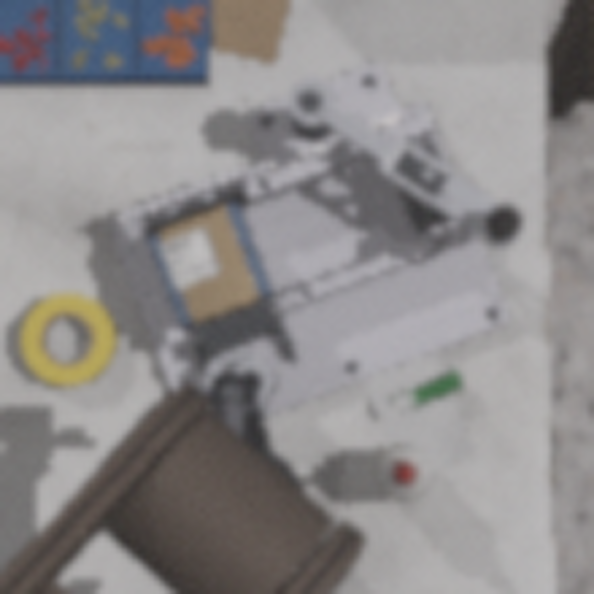

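The advance lever is home at (502,222), as before the swing, and the carton is at (210,262) against the end stop. I'll go down on the cam knob.

drive_tool(series=[[[0.35,0.02,0.02],[0,0,0]],[[0.35,0.01,0.01],[0,0,0]],[[0.35,0.01,0.01],[0,0,0]],[[0.35,0.01,0.01],[0,0,0]],[[0.3,0,0],[0,0,0]]])

```text
time: 9.6
eef_pos: [0.4129, -0.2267, 0.0793]
tcp_rot: [0.49, 0.507, -0.488, 0.514]
contact_force: [0.9, -0.1, 0.1]
opening: 0.999
```

drive_tool(series=[[[0,0,0],[0,0,0]]])

```text
time: 9.7
eef_pos: [0.4124, -0.2257, 0.0774]
tcp_rot: [0.49, 0.509, -0.488, 0.513]
contact_force: [-0.2, 0.1, -0.5]
opening: 1.002
```

Run:
```python
from h import *
line([.405,-.2228,.074],2.3,1)
c=load('t4')
u=[(x/5.4+220,y/5.4+165) for x,y in [(150,235),(240,204),(268,295),(180,325)]]
P=np.array([pr(ray(c,*q,.073)) for q in u]);print(P,P.mean(0))
```

```text
[[0.07, -0.15, -0.07], [0.2, 0.1, -0.3]]
[[ 28.41946681  75.36820032]
 [ 26.00231489  16.41473342]
 [-33.00707148  20.67225324]
 [-30.46147912  78.02818253]] [-2.26169223 47.62084238]
```

drive_tool(series=[[[0.06,-0.15,-0.06],[0,0,0]],[[0,0,0],[0,0,0]]])

```text
time: 9.9
eef_pos: [0.4055, -0.2232, 0.0751]
tcp_rot: [0.489, 0.509, -0.488, 0.513]
contact_force: [-0.9, 1.4, 0.4]
opening: 0.999
```

drive_tool(series=[[[0,0,0],[0,0,0]],[[0,0,0],[0,0,0]],[[0,0,0],[0,0,0]],[[0,0,0],[0,0,0]],[[0,0,0],[0,0,0]]], grip=-1, newtons=40)

```text
time: 10.4
eef_pos: [0.4065, -0.2246, 0.0783]
tcp_rot: [0.489, 0.507, -0.488, 0.515]
contact_force: [-2.9, 0.4, 0.4]
opening: 0.224
```

drive_tool(series=[[[0,0,0],[0,0,0]],[[0,0,0],[0,0,0]],[[0,0,0],[0,0,0]]])

```text
time: 10.7
eef_pos: [0.4065, -0.2246, 0.0783]
tcp_rot: [0.489, 0.507, -0.488, 0.515]
contact_force: [-0.6, 0.1, 0.9]
opening: 0.222
```

Run:
```python
from h import *
arc((-76,50),70,90,0,18,.074)
```

```text
press [-141.12046987   68.98539761] ang 163.74634141957722 r 67.83156284466627 yaw 2.5727937815352626 F [-0.646297    0.07203877  0.93044861] open 0.22175021099245937 z 0.07831666293556588
[[0.09, -0.04, -0.1], [4.0, 0.4, -0.5]]
[[0.0, 0.0, -0.1], [4.0, 0.0, 0.0]]
[[0.0, 0.0, -0.1], [4.0, 0.0, 0.0]]
[[0.0, 0.0, -0.1], [4.0, 0.0, 0.0]]
[[0.0, 0.0, -0.1], [4.0, 0.0, 0.0]]
[[0.0, 0.0, -0.1], [4.0, 0.0, 0.0]]
[[0.0, 0.0, -0.1], [4.0, 0.0, 0.0]]
[[0.0, 0.0, -0.1], [4.0, 0.0, 0.0]]
[[0.0, 0.0, -0.1], [4.0, 0.0, 0.0]]
[[0.0, 0.0, -0.1], [4.0, 0.0, 0.0]]
[[0.0, 0.0, -0.1], [4.0, 0.0, 0.0]]
[[0.0, 0.0, -0.1], [4.0, 0.0, 0.0]]
[[0.0, 0.0, -0.1], [4.0, 0.0, 0.0]]
[[0.0, 0.0, -0.1], [4.0, 0.0, 0.0]]
[[0.0, 0.0, -0.1], [4.0, 0.0, 0.0]]
[[0.0, 0.0, -0.1], [4.0, 0.0, 0.0]]
[[0.0, 0.0, -0.1], [4.0, 0.0, 0.0]]
[[0.0, 0.0, -0.1], [4.0, 0.0, 0.0]]
```

The knob is gripped. I'll turn the cam lever in stages.

drive_tool(series=[[[0,0,-0.08],[3.5,0,0]],[[0,0,-0.1],[4,0,0]],[[0,0,-0.1],[4,0,0]],[[0,0,-0.1],[4,0,0]],[[0,0,-0.1],[4,0,0]]])

```text
time: 11.2
eef_pos: [0.4084, -0.201, 0.0783]
tcp_rot: [-0.57, -0.415, 0.57, -0.422]
contact_force: [-0.9, -1.0, 0.5]
opening: 0.216
```

```bash
python3 - <<'E'|head -3
from h import *
arc((-76,50),68,92,0,13,.078)
E
```

```text
press [-130.96161494   90.33814555] ang 143.72382401149804 r 68.17583959002214 yaw -17.400877561686272 F [-0.86373651 -1.02161438  0.52372813] open 0.21558098726562697 z 0.07831127506750503
[[0.01, 0.0, -0.09], [3.8, 0.3, -0.5]]
[[0.0, 0.0, -0.09], [3.8, 0.0, 0.0]]
```

drive_tool(series=[[[0,0,-0.1],[4,0,0]],[[0,0,-0.1],[4,0,0]],[[0,0,-0.1],[4,0,0]],[[0,0,-0.1],[4,0,0]],[[0,0,-0.1],[4,0,0]]])

```text
time: 11.7
eef_pos: [0.4181, -0.1793, 0.0783]
tcp_rot: [-0.633, -0.307, 0.637, -0.316]
contact_force: [-1.4, -1.7, 0.2]
opening: 0.221
```

```bash
python3 - <<'E'|head -3
from h import *
arc((-76,50),68,92,0,8,.078)
E
```

```text
press [-114.25360345  107.21484122] ang 123.76652163475354 r 68.82496809242588 yaw -37.6579904209514 F [-1.43698775 -1.65547988  0.19440935] open 0.22108544275263847 z 0.07830555419994586
[[0.01, 0.02, -0.09], [3.7, 0.6, -0.5]]
[[0.0, 0.0, -0.09], [3.7, 0.0, 0.0]]
```

drive_tool(series=[[[0,0,-0.1],[4,0,0]],[[0,0,-0.1],[4,0,0]],[[0,0,-0.1],[4,0,0]],[[0,0,-0.1],[4,0,0]],[[0,0,-0.1],[4,0,0]]])

```text
time: 12.2
eef_pos: [0.4341, -0.1624, 0.0783]
tcp_rot: [-0.674, -0.192, 0.684, -0.202]
contact_force: [-4.5, -2.6, 3.4]
opening: 0.222
```

drive_tool(series=[[[0,0,-0.08],[3,0,0]],[[0,0,-0.05],[1,0,0]]])

```text
time: 12.4
eef_pos: [0.4383, -0.1594, 0.0783]
tcp_rot: [-0.679, -0.169, 0.692, -0.179]
contact_force: [-5.2, -3.6, 3.3]
opening: 0.22
```

Run:
```python
from h import *
arc((-76,50),69,91,0,2,.078)
c=shot('top','t5');a=c['img'][165:275,200:310,::-1]; cv2.imwrite('pics/t5c.png',cv2.resize(a,None,fx=5.4,fy=5.4,interpolation=cv2.INTER_CUBIC))
c=shot('side','s5');a=c['img'][190:275,240:340,::-1]; cv2.imwrite('pics/s5c.png',cv2.resize(a,None,fx=6,fy=6,interpolation=cv2.INTER_CUBIC))
for p in [(-76,50,57.5),(-76,120,57.5),(-76,120,101.5),(-76,50,12),(-76,120,12)]:
    print(p,(proj(c,[*w(p[:2]),p[2]/1000])-[240,190])*6)
```

```text
press [-88.24835251 118.63760868] ang 100.11790590299792 r 69.72190089556057 yaw -61.4920354260526 F [-5.23728252 -3.56147317  3.31248568] open 0.2204534648604828 z 0.07831101360006915
[[0.0, 0.01, -0.11], [3.4, 1.3, -0.6]]
[[0.0, 0.0, -0.11], [3.4, 0.0, 0.0]]
(-76, 50, 57.5) [330.79050016 255.94647729]
(-76, 120, 57.5) [377.75941609 327.42649772]
(-76, 120, 101.5) [379.92186426 248.58196835]
(-76, 50, 12) [329.29742921 333.40347533]
(-76, 120, 12) [375.58211656 406.81251916]
```

View pics/t5c.png

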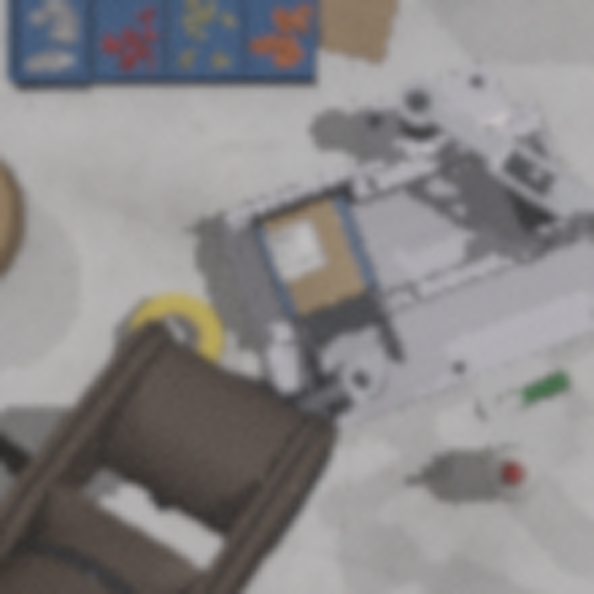

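View pics/s5c.png

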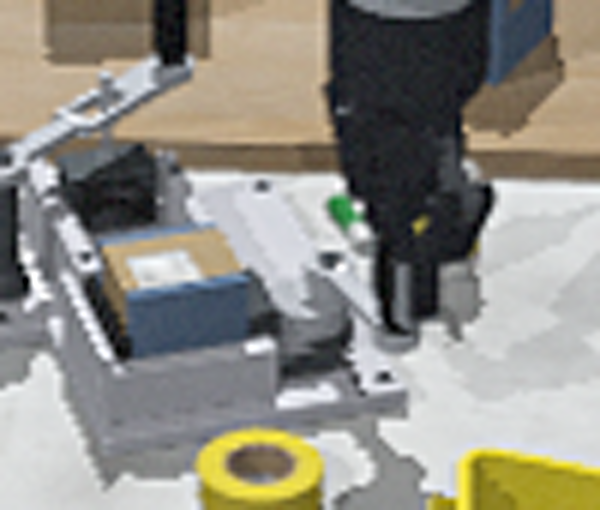

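drive_tool(series=[[[0,0,-0.07],[2,0,0]],[[0,0,-0.07],[2,0,0]],[[0,0,-0.06],[2,0,0]]])

```text
time: 12.8
eef_pos: [0.4452, -0.1557, 0.0784]
tcp_rot: [-0.685, -0.132, 0.702, -0.142]
contact_force: [-5.5, -3.2, 3.9]
opening: 0.216
```

Run:
```python
from h import *
arc((-76,50),69,91,0,2,.078)
c=shot('side','s6');a=c['img'][215:275,270:350,::-1]; cv2.imwrite('pics/s6c.png',cv2.resize(a,None,fx=9,fy=9,interpolation=cv2.INTER_CUBIC))
for p in [(-76,50,57.5),(-76,120,57.5),(-76,130,57.5),(-76,120,101.5)]:
    print(p,(proj(c,[*w(p[:2]),p[2]/1000])-[270,215])*9)
```

```text
press [-80.55011136 119.7511058 ] ang 93.73231817685436 r 69.89935817617774 yaw -67.5794270486206 F [-5.48546326 -3.22129798  3.90849918] open 0.2160992810815789 z 0.07835197777784239
[[0.01, 0.02, -0.03], [0.3, 1.5, -0.5]]
[[0.0, -0.0, -0.03], [0.4, 0.0, 0.0]]
(-76, 50, 57.5) [226.18575024 158.91971593]
(-76, 120, 57.5) [296.63912413 266.13974658]
(-76, 130, 57.5) [307.14059093 282.12148783]
(-76, 120, 101.5) [299.88279639 147.87295252]
```

View pics/s6c.png

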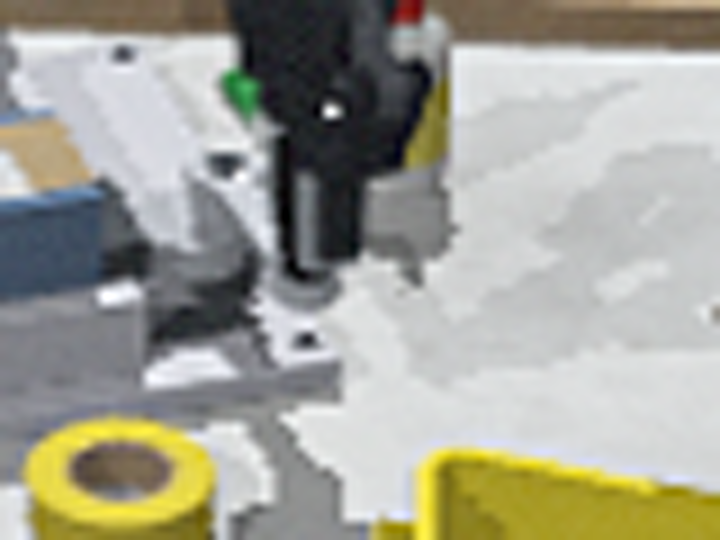

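The lever's end disc is at (305,285). The in-line target projects to (297,266) at the bar's top, so about 2 to 3° remain. I'll nudge it and watch whether it holds.

drive_tool(series=[[[0,0,-0.07],[1.8,0,0]]])

```text
time: 12.95
eef_pos: [0.4476, -0.1545, 0.0783]
tcp_rot: [-0.686, -0.121, 0.705, -0.131]
contact_force: [-7.7, -3.1, 5.2]
opening: 0.219
```

Run:
```python
from h import *
for i in range(4):
    arc((-76,50),69,91,0,1,.078)
    c=shot('side',f's7{i}')
a=c['img'][225:265,290:320,::-1]; cv2.imwrite('pics/s7c.png',cv2.resize(a,None,fx=14,fy=14,interpolation=cv2.INTER_CUBIC))
for p in [(-76,120,49.5),(-76-11,120,49.5),(-65,120,49.5),(-76,131,49.5)]:
    print(p,(proj(c,[*w(p[:2]),p[2]/1000])-[290,225]+.5)*14)
```

```text
press [-77.89923301 119.99380826] ang 91.55429949735226 r 70.01957069819204 yaw -69.46658157436588 F [-7.68844635 -3.08853213  5.24757265] open 0.21914887903176813 z 0.0783049264004255
[[0.01, 0.02, -0.01], [-1.2, 1.7, -0.5]]
press [-77.53432935 119.9593492 ] ang 91.256393982858 r 69.97617242252214 yaw -69.565193723543 F [-6.29231417 -2.34824656  3.55351389] open 0.22156262980426764 z 0.07832685612714489
[[0.01, 0.02, -0.01], [-1.3, 1.7, -0.5]]
press [-77.54087452 119.94288343] ang 91.26204874366022 r 69.95985446233726 yaw -69.47122403094764 F [-6.48458519 -3.2959637   5.29054699] open 0.21973758122208278 z 0.07833420959887949
[[0.01, 0.02, -0.01], [-1.2, 1.6, -0.5]]
press [-77.56111769 119.93902254] ang 91.27869394152619 r 69.95644331756797 yaw -69.45634108064219 F [-6.49546288 -2.06457733  3.16252457] open 0.22079502276950236 z 0.07835050632034264
[[0.01, 0.02, -0.01], [-1.2, 1.6, -0.5]]
(-76, 120, 49.5) [187.53542375 313.92703327]
(-87, 120, 49.5) [237.76050459 305.63272101]
(-65, 120, 49.5) [137.136355   322.25007839]
(-76, 131, 49.5) [205.46593948 341.41902423]
```

View pics/s7c.png

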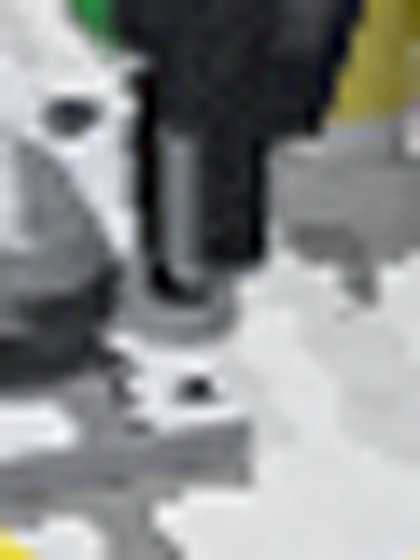

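The lever holds steady. Estimates of its angle against the peak are −1.3° (TCP), +0.4 to +0.9° (rotation from rest) and about 0° (image: disc centre near 185, predicted 187). I'll take one last overall look.

Run:
```python
from h import *
c=load('s73');a=c['img'][150:270,210:350,::-1]; b=shot('top','t8')['img'][165:275,200:310,::-1]
a=cv2.resize(a,(420,360),interpolation=cv2.INTER_CUBIC);b=cv2.resize(b,(360,360),interpolation=cv2.INTER_CUBIC)
cv2.imwrite('pics/fin.png',np.hstack([a,b])); print(ctrl.get_state()['eef_pos'])
```

```text
[ 0.4478538  -0.15444146  0.07832162]
```

View pics/fin.png

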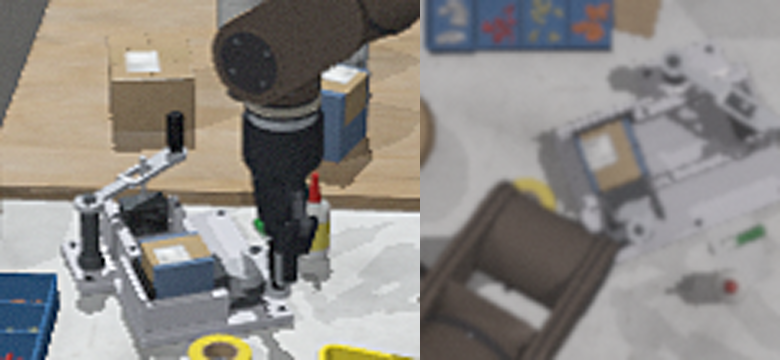

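The carton is clamped in the station (side (175,265), top (608,160)), the advance lever is home, and the bottle, battery and yellow tape stand as before. Handing in.

```bash
python3 -c "
from plant import ctrl
ctrl.sign_off()"
```

```text
the job is handed in; nothing more can be done
```

I handed the job in at about 13 s, with the arm still gripping the cam knob at the cam's highest point.

- **Advance lever:** I gripped its knob and swung it until the force rose to 17 N at the stop. Then I opened the gripper, and the lever sprang back to its starting place in the top picture.
- **Carton:** The press pushed it into the station, and I never touched it. Before clamping I measured its centre at about (-2, 48) in the press frame, against a target of (3, 50). I did not measure it again after clamping, but the last pictures show it seated under the jaw.
- **Cam lever:** I turned it to the line parallel to the channel and held it there, with about 7 N sideways at the wrist, and the reading stayed steady to within 0.1°. My angle checks disagreed slightly: about 1.3° short by tool position, 0.4 to 0.9° past by rotation from rest, and about 0° in the side picture.
- **Other things on the bench:** The bottle, battery and yellow tape looked unmoved in the last pictures, though the arm hid part of the tape in the top view. I did not check the marker, mug and brown tape again at the end, but the arm did not go near them.

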